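# Roll a polished stone ball under the inspection microscope on a tilting bead board

## Robot

A 6-joint arm with a two-finger parallel gripper is mounted at the origin on the work surface. World frame = base frame: x ahead of the robot, y to its left, z up, the work surface at z = 0. Lengths are in m, angles in degrees, forces in N, time in s.
With the tool pointing down it reaches from about 0.25 to 0.725 m from the base axis. Payload 9.7 kg.
Tool frame: the origin (TCP) lies between the finger pads; the fingertips stand 19 mm ahead of it and the grasp point (between the pads) is the TCP; z points along the fingers, y is the line along which they close (so a half turn about z gives the same grasp; the last joint's range is limited). The gripper opens to 85 mm and grips with 20 to 120 N. Pads are 22 mm wide; open, the fingers measure 114 mm over their backs; the gripper's body (76 mm by 85 mm) begins 54 mm behind the grasp point. The pads swing forward as they close: fully open they stand 13 mm farther back than shut.
Start: joints at [76.604, 4.979, 10.078, 95.1, 0, 90], TCP at [0.127, 0.535, 0.219] pointing down, gripper open.
Joint ranges: [-179.16, 179.16], [-48.56, 103.87], [-65.8, 70.77], [-126.05, 130.52], [-82.76, 87.17], [-180, 180]. Speed limits (degrees/s): [127.2, 127.2, 147.25, 180, 180, 180].

## Interface

Orientations are given as [roll, pitch, yaw] about the fixed x, y, z axes, in that order (R = Rz(yaw) Ry(pitch) Rx(roll)).
In Python, from workcell import bot gives the robot as it stands. The module is installed in compiled form; this text tells all that it offers.
- The arm moves only by the shell command python3 -m crank 'ROWS' [OPENING] [FORCE]. ROWS is JSON, a list that holds one entry, the list of rows, each a list of 6 numbers: the shift along the world's x, y, z as a fraction of full scale, then the turn, a rotation vector about the world's x, y, z as a fraction of full scale. In form: [[[x, y, z, wx, wy, wz], ...]]. A call has 1 to 20 rows; each row shifts and turns the commanded pose from where the row before left it; what a row does not reach is not made up. Full scale, the value 1, is 20 mm for a shift and 0.12 rad for a turn. A row lasts 1/12 s, in which the tool goes at most 41.7 mm and 7.16 degrees, less where a joint would pass 70% of its speed; a pose out of reach is approached as far as the arm can. A call with a number of a shift or a turn outside -1 to 1 is refused whole. A call with a gripper value outside its range is refused whole. OPENING is the opening, from 0 (shut) to 1 (fully open), set as the call begins (- or left out, the last holds). The fingers move at their own pace and stop on an object; FORCE is the grip in N (left out, the last holds). Time passes only in rows, so rows that do not move let the fingers close. It gives the time, the measured TCP pose, the force, the opening and the grip force at its end, in the units of the state.
- bot.get_obs(): the state, without advancing time (a new reading comes with each control period).
- bot.camera(name): name is "scene" or "top"; returns the picture (480x640x3 uint8, red, green, blue); there is no depth.
- bot.camera_model(name): a dict with "vertical_fov" (degrees; the focal length in pixels is half the picture's height over the tangent of half this angle, whatever the lens; pixels are square), "cx", "cy" (the principal point, pixels), "R" (3x3) and "t" (3): a world point X has camera coordinates R X + t. Camera axes: x right, y down, z forward; pixel columns grow to the right and rows downward; lengths in m; the calibration is good to about 2 mm. A picture is of the moment at which its call begins. camera_model takes no time and is no camera call.
- bot.job_done(): hands the job in; it is judged then, once.
The state is a dict: "time": time; "q": joint angles; "qd": joint speeds; "joint_efforts": joint torques, N m; "ee_pos": TCP position; "tcp_rot": TCP orientation; "wrist_force": force on the tool from outside, world axes, zero at the start; "torque": the same for the moment, N m; "opening": finger opening in m; "grasp_force": force on a finger pad.
Only numpy, scipy, OpenCV 4.12 (cv2) and the standard library are available. Lean on these libraries where they do the work, as an engineer would, in place of code of your own. Each camera call takes 0.05 s, during which the arm holds its last target. There are 200 camera calls.

## Task

Take the handle of the tilting bead board and, without touching the stone ball (fingerprints spoil the picture), tilt the board so that the ball rolls along the channel and comes to rest squarely in front of the microscope's lens; keep it still there for 5 seconds while the pictures are taken. Then let it roll gently on over the hinge end into the receiving cup, lower the board softly back onto its rests and let go. Never let the ball run away or the board slam, and leave the other things on the bench where they are.

Things in the scene. Friction and masses are not known exactly. Their poses are not given: they have to be found in the camera images.
- stand: wooden stand of the tilting bead board, fixed on the bench. Origin: on the table under the channel's middle line; +y of its frame runs along the channel from the hinge end to the handle end, +x away from the robot, z up. Base 200 x 425 x 12 mm. The board is hinged at y = -170 mm, 70 mm above the table. Beyond the hinge end, fixed to the stand, is the receiving cup.
- board (a joint): tilt of the bead board, rad. 0 = channel level; positive = handle end up, the ball rolls to the hinge and cup; negative = handle end down, it rolls to the handle. Rests by its weight at -0.09, upper stop +0.10. Light wood, 340 x 164 x 38 mm, 0.8 kg nominal: about 5 N at the handle holds it level with the ball on it. Hinge nearly free, no spring.
- hinge (a point): point on the hinge pin, on the channel's middle line at its open end; fixed, 70 mm above the table. The channel is 66 mm wide and 26 mm deep, its floor dished by 5 degrees to the middle line, three round cups with small parts beside it; open at this end, closed at the handle end by a cork-faced wall 327 mm from the hinge.
- handle (a point): middle of the board's handle, where to grip it: a round wooden bar, 18 mm diameter, 88 mm long (44 mm either way from this point), along the channel's direction, free all round; 395 mm from the hinge along the board, 8 mm above the channel's floor line; 42 mm above the table at rest, 78 mm when level. Grip it from above, the fingers on its two long sides.
- ball: the polished stone ball, 60 mm diameter, 300 g nominal. Origin: its centre, 30 mm above the channel's floor; at the start it rests against the end wall, 297 mm from the hinge. It speeds up by 7 m/s2 per rad of tilt beyond its rolling resistance, nominally equal to 0.018 rad of tilt (hidden friction scales this by 0.7 to 1.4): on a level board it slows by about 0.13 m/s2.
- microscope: digital microscope on a post, fixed on the robot's side of the board, axes parallel to the stand's; where along the channel varies. Base 75 x 85 mm, height 259 mm. Origin: on the table under its base's middle, 155 mm from the channel's middle line. Its tube (34 mm diameter) points square at the channel, down at 45 degrees. The ball is in front of the lens when its centre's y in this frame is 0.
- lens (a point): middle of the microscope's front lens: 102 mm in +x and 153 mm up from the microscope's origin, 53 mm short of the channel's middle line.
- cup (a point): middle of the cork floor of the receiving cup, 35 mm beyond the hinge, 64 mm above the table. The cup is 66 x 66 mm inside, its three walls reach 44 mm above the floor; its fourth side is the channel's open end. A ball that rolls over that end drops 6 mm into it and stays, also when the board is lowered.
- ring: brass ring, 38 mm across, 8 mm high, in the board's round cup nearest the hinge; leave it there
- rondelle: dark wooden disc bead, 32 mm across, 12 mm high, in the board's round cup nearest the handle; leave it there
- pliers: pliers with black handles, 160 mm long, 12 mm high, lying on the bench left of the handle end, towards the robot; bystander
- nippers: nippers with dark rubber handles, 150 mm long, lying on the bench beyond the handle end; bystander
- spool: spool of copper wire, 56 mm across, 36 mm high, standing beyond the board; bystander
- awl: bead awl with a wooden handle, 150 mm long, lying on the bench to the right; bystander
- beadbox: clear box of beads with six compartments, 120 x 160 x 24 mm, to the right of the board; bystander
Things that resemble listed ones, but are neither listed nor needed, are in the scene too. Of the things that look like the ball, the smallest one is meant.

How it is judged:
By the outcome, as a careful person would: the job done as asked, in the order asked, and still so for the second after the job is handed in, with the robot touching nothing.
It also fails if it takes over 58 s, if anything falls off the work surface, if the arm or the gripper's body presses on something with over 40 N, if the wrist force passes 120 N, or if a joint passes its speed limit or range.

## Working session

There is one attempt and no reset: what is moved stays moved. The work goes in short steps, Python scripts to look and compute and a shell command to move; the robot and the scene stay as the last step left them, time stands still between calls to the robot, and variables do not carry over. Pictures are saved under pics/ and viewed, at most 10 in all, crops included, and the job is handed in when it is done.

```bash
mkdir -p pics; cat > h.py <<'E'
import numpy as np, cv2
from workcell import bot
def ray(n,u,v):
    m=bot.camera_model(n);f=240/np.tan(np.radians(m["vertical_fov"])/2)
    R=np.array(m["R"]);t=np.array(m["t"])
    d=R.T@np.array([(u-m["cx"])/f,(v-m["cy"])/f,1]);return -R.T@t,d
def onz(n,u,v,z):
    o,d=ray(n,u,v);return o+d*(z-o[2])/d[2]
def proj(n,X):
    m=bot.camera_model(n);f=240/np.tan(np.radians(m["vertical_fov"])/2)
    c=np.array(m["R"])@np.array(X)+np.array(m["t"]);return f*c[0]/c[2]+m["cx"],f*c[1]/c[2]+m["cy"]
def snap(n,name):
    p=bot.camera(n);cv2.imwrite("pics/"+name,p[:,:,::-1]);return p
E
python3 - <<'E'
from h import *
for n in("scene","top"):
    snap(n,n+"0.png");m=bot.camera_model(n);print(n,m)
print(bot.get_obs())
E
```

```text
scene {'vertical_fov': 55.47152838888082, 'cx': 322.25956917785885, 'cy': 237.5605887066015, 'R': array([[-0.77043154,  0.6373619 , -0.01431951],
       [ 0.54208356,  0.64310883, -0.54088487],
       [-0.33553041, -0.42447713, -0.84097474]]), 't': array([ 0.42399335, -0.24526958,  1.20448077])}
top {'vertical_fov': 50.489099719224136, 'cx': 320.8414891485543, 'cy': 230.97527935367017, 'R': array([[-0.12152313, -0.99258693, -0.0018209 ],
       [-0.97267363,  0.11945036, -0.19909201],
       [ 0.19783363, -0.02242314, -0.97997911]]), 't': array([0.04598741, 0.5844939 , 1.27306232])}
{'time': 0.1, 'q': array([7.66022873e+01, 5.00709066e+00, 1.00383036e+01, 9.50982059e+01,
       1.36293729e-03, 8.99979702e+01]), 'qd': array([-0.04309882, -0.07984176,  0.10884741, -0.02295765,  0.12876426,
        0.00561698]), 'joint_efforts': array([-5.42769321e-04, -5.21558940e+01,  4.65653980e+01,  1.61513651e-02,
        5.29498288e-05, -3.57442950e-06]), 'ee_pos': array([0.12738318, 0.53482386, 0.21815601]), 'tcp_rot': array([-1.79933007e+02, -1.36530964e-03,  1.66604315e+02]), 'wrist_force': array([ 0.01436876, -0.66559635, -0.87445865]), 'torque': array([ 0.02776581, -0.04252888, -0.03478842]), 'grasp_force': 0.0, 'opening': 0.08511789868622596}
```

View pics/scene0.png

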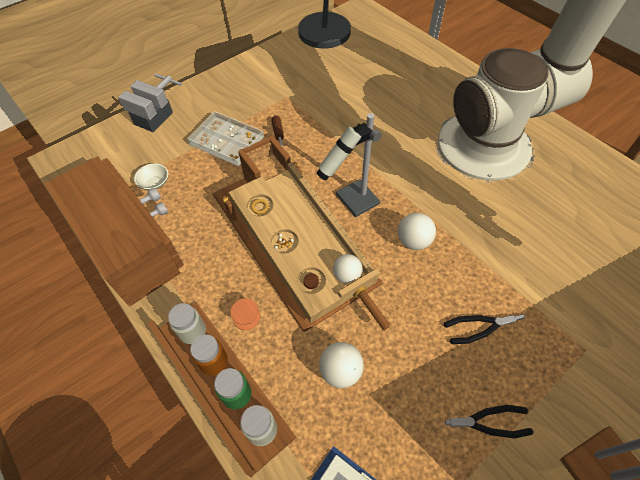

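View pics/top0.png

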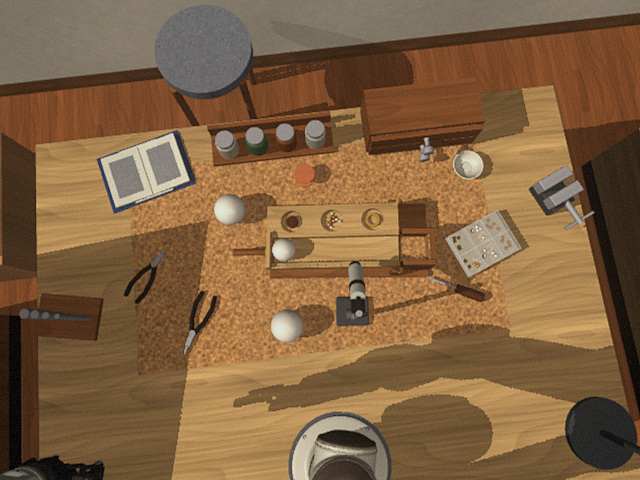

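Scene: ball candidates in the top picture are the white balls at (284,250) in the channel, (230,209) on the bench and (287,326) on the bench. The smallest one, in the channel, is the one meant. Handle is at (250,252), microscope base at (352,311).

```bash
python3 - <<'E'
from h import *
a=cv2.imread("pics/top0.png")[195:335,225:445];b=cv2.imread("pics/scene0.png")[105:335,215:435]
cv2.imwrite("pics/c1.png",cv2.resize(a,None,fx=3.6,fy=3.6,interpolation=cv2.INTER_CUBIC))
cv2.imwrite("pics/c2.png",cv2.resize(b,None,fx=2.6,fy=2.6,interpolation=cv2.INTER_CUBIC))
E
```

```text
(no output)
```

View pics/c1.png

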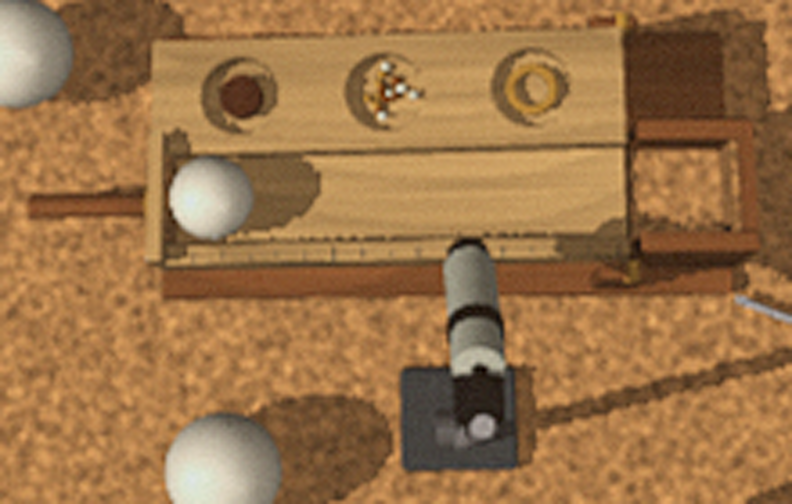

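View pics/c2.png

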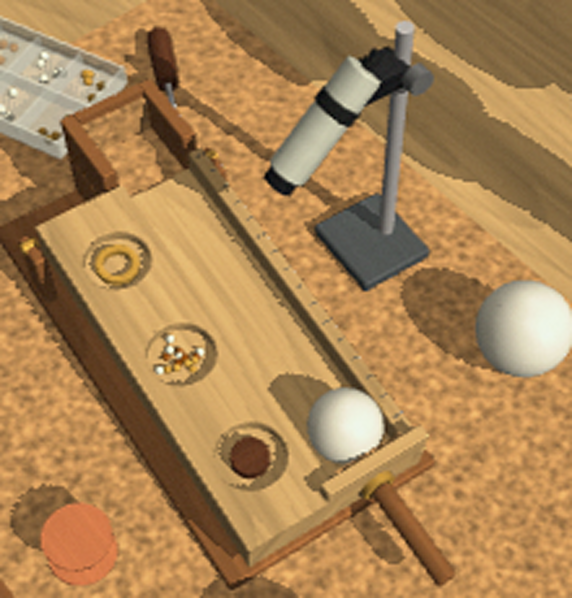

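The crops confirm the in-channel ball is the smallest (c1 (210,197), shown at c2 (345,425)). They also show the handle at c1 (28..145,205), hinge pins at c1 (625,22)/(632,270), and the microscope base corners.

```bash
cat > m.py <<'E'
from h import *
def T(u,v): return 225+(u+.5)/3.6-.5,195+(v+.5)/3.6-.5
def S(u,v): return 215+(u+.5)/2.6-.5,105+(v+.5)/2.6-.5
def tri(a,b):
    o1,d1=ray("top",*a);o2,d2=ray("scene",*b)
    A=np.array([d1,-d2]).T;s=np.linalg.lstsq(A,o2-o1,rcond=None)[0]
    return (o1+s[0]*d1+o2+s[1]*d2)/2,np.linalg.norm(o1+s[0]*d1-o2-s[1]*d2)
E
python3 - <<'E'
from m import *
np.set_printoptions(precision=4,suppress=True)
print("ball",tri(T(210,197),S(345,425)))
p=bot.camera_model
for n,im in(("top","top0"),("scene","scene0")):
    a=cv2.cvtColor(cv2.imread(f"pics/{im}.png"),cv2.COLOR_BGR2HSV)
    m=((a[:,:,1]<55)&(a[:,:,2]>110)).astype(np.uint8)
    k,l,s,c=cv2.connectedComponentsWithStats(m)
    u,v=(284,250) if n=="top" else (347,268)
    i=l[v,u];print(n,s[i],c[i])
print("hend",tri(T(28,206),S(445,577)))
print("hside z.04",onz("top",*T(28,206),.034),onz("top",*T(145,203),.049))
print("pins",onz("top",*T(625,22),.07),onz("top",*T(632,270),.07))
print("base top",[onz("top",*T(*c),.012)[:2] for c in((402,370),(516,368),(519,468),(403,470))])
print("base scene",[onz("scene",*S(*c),.012)[:2] for c in((315,232),(372,195),(430,247),(368,288))])
print("lens",onz("top",*T(466,243),.153),onz("scene",*S(280,183),.153))
print("board edges", [onz("top",*T(*c),.07)[:2] for c in((153,42),(625,29))],[onz("top",*T(*c),.01)[:2] for c in((163,297),(735,291))])
E
```

```text
ball (array([0.547 , 0.0775, 0.0719]), np.float64(0.0002900350817903414))
top [272 239  23  22 383] [282.8355 249.6188]
scene [334 254  29  29 615] [347.7789 267.6976]
hend (array([0.5626, 0.2116, 0.0398]), np.float64(0.0010907204111972287))
hside z.04 [0.5633 0.213  0.034 ] [0.5524 0.126  0.049 ]
pins [ 0.6391 -0.2368  0.07  ] [ 0.4588 -0.2142  0.07  ]
base top [array([ 0.4125, -0.0453]), array([ 0.4038, -0.1285]), array([ 0.3321, -0.1206]), array([ 0.3409, -0.0369])]
base scene [array([ 0.4095, -0.1183]), array([ 0.339 , -0.1172]), array([ 0.3399, -0.0364]), array([ 0.4146, -0.0387])]
lens [ 0.4813 -0.0932  0.153 ] [ 0.4718 -0.0911  0.153 ]
board edges [array([0.6661, 0.1064]), array([ 0.6339, -0.236 ])] [array([0.4875, 0.1234]), array([ 0.4404, -0.2976])]
```

```bash
python3 -m crank '[[[0.98,-0.82,0,0,0,-0.6],[0.98,-0.82,0,0,0,-0.6],[0.98,-0.82,0,0,0,-0.6],[0.98,-0.82,0,0,0,-0.6],[0.98,-0.82,0,0,0,-0.6],[0.98,-0.82,0,0,0,-0.6],[0.98,-0.82,0,0,0,-0.6],[0.98,-0.82,0,0,0,-0.6],[0.98,-0.82,0,0,0,-0.6],[0.98,-0.82,0,0,0,-0.6],[0.98,-0.82,0,0,0,-0.6],[0.98,-0.82,0,0,0,-0.6],[0.98,-0.82,0,0,0,-0.6],[0.98,-0.82,0,0,0,-0.6],[0.98,-0.82,0,0,0,-0.6],[0.98,-0.82,0,0,0,-0.6],[0.98,-0.82,0,0,0,-0.6],[0.98,-0.82,0,0,0,-0.6],[0.98,-0.82,0,0,0,-0.6],[0.98,-0.82,0,0,0,-0.6]]]' 0.5 30
```

```text
time: 1.77
ee_pos: [0.5201, 0.206, 0.2184]
tcp_rot: [-180.0, 0.0, 83.9]
wrist_force: [1.2, 0.9, -0.5]
opening: 0.0426
grasp_force: 0.0
```

```bash
python3 - <<'E'
from m import *
for c,z in (((18,52),.045),((222,470),.045)): print(onz("top",*T(*c),z))
E
```

```text
[0.67737212 0.20851483 0.045     ]
[0.35602623 0.09134333 0.045     ]
```

```bash
python3 -m crank '[[[0.6,-0.55,0,0,0,0],[0.6,-0.55,-0.5,0,0,0],[0.5,-0.4,-1,0,0,0],[0.18,-0.15,-1,0,0,-0.04],[0,0,-1,0,0,0],[0,0,-0.9,0,0,0],[0,0,-0.5,0,0,0],[0,0,0,0,0,0],[0,0,0,0,0,0]]]'; python3 - <<'E'
from m import *
a=snap("top","t1.png")[195:335,215:325];b=snap("scene","s1.png")[215:375,320:430]
cv2.imwrite("pics/c3.png",cv2.resize(np.hstack([cv2.resize(a,(396,504),interpolation=2),cv2.resize(b,(346,504),interpolation=2)])[:,:,::-1],None,fx=1,fy=1))
for X in((.5576,.1726,.042),bot.get_obs()["ee_pos"]):print(proj("top",X),proj("scene",X))
E
```

```text
time: 2.52
ee_pos: [0.5568, 0.174, 0.1209]
tcp_rot: [-180.0, 0.0, 83.8]
wrist_force: [-0.6, 0.0, 1.4]
opening: 0.0427
grasp_force: 0.0
(np.float64(247.37489813591446), np.float64(251.65945356712274)) (np.float64(374.39640196967787), np.float64(310.5262764007598))
(np.float64(242.0446367110468), np.float64(246.61998634231014)) (np.float64(378.6335927176019), np.float64(293.4605176734279))
```

View pics/c3.png

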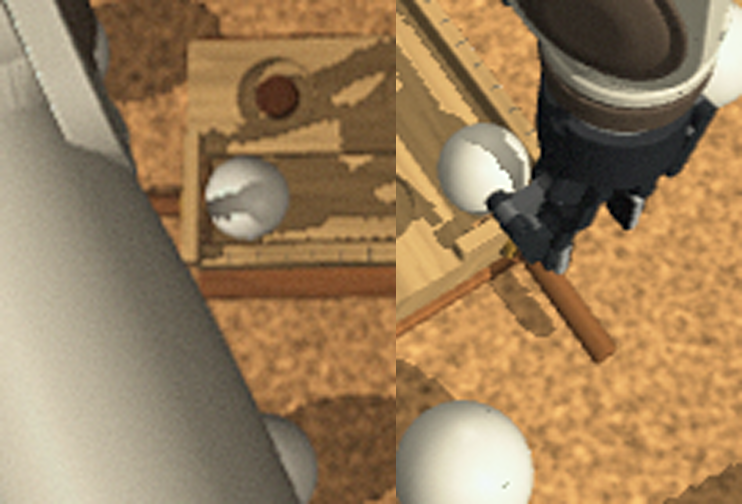

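Handle lies under the open fingers, and the ball is still at the end wall (c3 (245,200)). Descending with the tool leaned to match the board.

```bash
python3 -m crank '[[[0.04,-0.05,-0.7,-0.15,0.017,0],[0,0,-0.8,-0.15,0.017,0],[0,0,-0.8,-0.15,0.017,0],[0,0,-0.7,-0.15,0.017,0],[0,0,-0.5,-0.145,0.016,0],[0,0,-0.3,0,0,0],[0,0,-0.12,0,0,0],[0,0,0,0,0,0]]]' && python3 -m crank '[[[0,0,0,0,0,0],[0,0,0,0,0,0],[0,0,0,0,0,0],[0,0,0,0,0,0],[0,0,0,0,0,0]]]' 0 40
cat >b.py <<'E'
from m import *
import sys
H=np.array([.5137,-.219]);Y=np.array([.1115,.9938])
o=bot.get_obs()
th=(o["ee_pos"][2]-.078)/.395
for n in("top","scene"):
    p=bot.camera(n)[:,:,::-1];cv2.imwrite(f"pics/{n}_{o['time']:.2f}.png",p)
    a=cv2.cvtColor(np.ascontiguousarray(p),cv2.COLOR_BGR2HSV)
    m=((a[:,:,1]<60)&(a[:,:,2]>90)).astype(np.uint8)
    k,l,s,c=cv2.connectedComponentsWithStats(m)
    for i in range(1,k):
        if 80<s[i,4]<1500:
            d=.15
            for _ in range(5):
                X=onz(n,*c[i],.07+.03+th*d);r=X[:2]-H;d=r@Y
            x=r@np.array([Y[1],-Y[0]])
            if abs(x)<.04 and -.08<d<.33: print(n,"t%.2f th%.4f d=%.4f x=%.4f"%(o["time"],th,d,x),s[i],c[i].round(1))
print(o["wrist_force"].round(1),o["torque"].round(2),o["tcp_rot"].round(1),o["opening"])
E
python3 b.py
```

```text
time: 3.28
ee_pos: [0.5576, 0.1731, 0.0417]
tcp_rot: [-179.9, 5.2, 83.8]
wrist_force: [-1.1, 0.3, 0.2]
opening: 0.0433
grasp_force: 0.0
time: 3.7
ee_pos: [0.558, 0.173, 0.0428]
tcp_rot: [180.0, 5.1, 83.8]
wrist_force: [0.6, 0.1, 0.9]
opening: 0.0002
grasp_force: 0.0
top t3.70 th-0.0890 d=0.2965 x=-0.0013 [273 239  22  23 371] [283.6 249.8]
scene t3.70 th-0.0890 d=0.2985 x=0.0003 [333 254  29  29 645] [347.3 267.9]
[0.6 0.1 0.9] [ 0.04  0.03 -0.01] [180.    5.1  83.8] 0.0001674013376085521
```

```bash
python3 - <<'E'
from m import *
b=cv2.imread("pics/scene_3.70.png")[225:375,310:460]
cv2.imwrite("pics/c4.png",cv2.resize(b,None,fx=4,fy=4,interpolation=2))
E
```

```text
(no output)
```

View pics/c4.png

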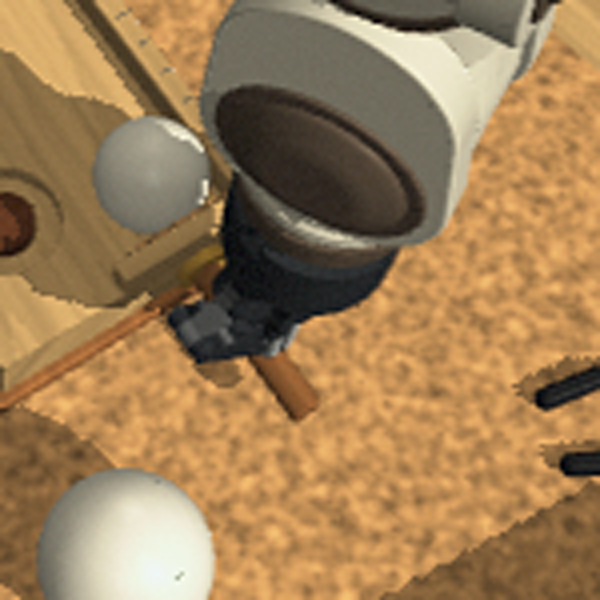

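Picture: the bar (c4 (285,385)) runs in between the fingers, at (190,330) and (285,340), which look about bar-width apart, yet the reported opening is 0. I'll check with a still row.

```bash
python3 -m crank '[[[0,0,0,0,0,0],[0,0,0,0,0,0]]]' 0 40; python3 -m crank '[[[0,0,0.15,0.06,-0.007,0],[0,0,0.15,0.06,-0.007,0],[0,0,0,0,0,0]]]'; python3 b.py
```

```text
time: 3.97
ee_pos: [0.5578, 0.173, 0.0424]
tcp_rot: [-180.0, 5.2, 83.8]
wrist_force: [-0.0, 0.3, 0.1]
opening: 0.0003
grasp_force: 0.0
time: 4.22
ee_pos: [0.5582, 0.173, 0.0493]
tcp_rot: [180.0, 4.3, 83.8]
wrist_force: [0.8, -0.6, 0.2]
opening: -0.0001
grasp_force: 0.0
top t4.22 th-0.0725 d=0.2961 x=-0.0020 [273 239  22  22 369] [283.6 249.8]
scene t4.22 th-0.0725 d=0.3005 x=0.0020 [333 254  30  29 645] [347.3 267.9]
[ 0.8 -0.6  0.2] [ 0.03 -0.01 -0.02] [180.    4.3  83.8] -9.315546717508227e-05
```

```bash
ls pics; python3 - <<'E'
from m import *
import glob
b=cv2.imread("pics/s1.png")[265:345,340:405];c=cv2.imread("pics/scene_4.22.png")[265:345,340:405]
cv2.imwrite("pics/c5.png",cv2.resize(np.hstack([b,c]),None,fx=6,fy=6,interpolation=2))
o=bot.get_obs()["ee_pos"]
for X in(o,o+[.02,0,0],o-[.02,0,0],o-[0,0,.019]):print((np.array(proj("scene",X))-[340,265])*6+[390,0])
E
```

```text
c1.png
c2.png
c3.png
c4.png
s1.png
scene0.png
scene_3.70.png
scene_4.22.png
t1.png
top0.png
top_3.70.png
top_4.22.png
[597.93545078 266.36258626]
[553.19944032 302.72327848]
[642.01133871 230.53843076]
[593.27923812 289.49869281]
```

View pics/c5.png

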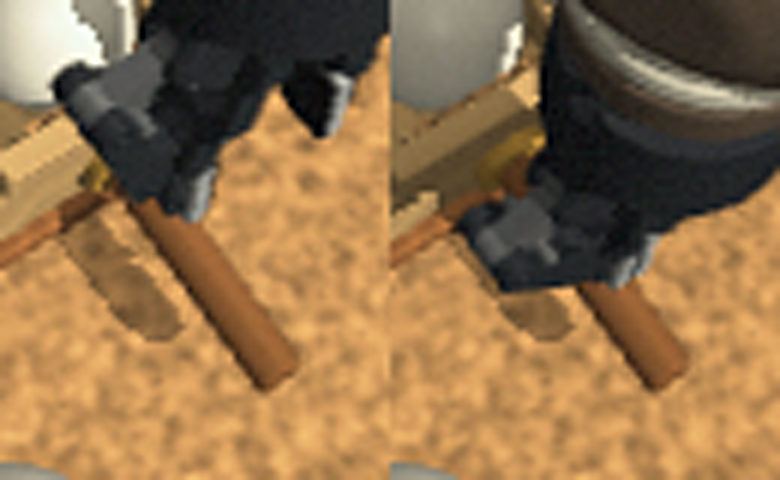

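The closed fingers appear to sit over the bar, not around it (tip ≈(615,285), bar emerging at (600,295)). They look about 20 mm higher than the reported TCP implies. I'll feel for the bar's top gently.

```bash
python3 -m crank '[[[0,0,-0.15,-0.06,0.007,0],[0,0,-0.15,-0.06,0.007,0],[0,0,0,0,0,0]]]'; for i in 1; do python3 -m crank '[[[0,0,-0.1,0,0,0],[0,0,0,0,0,0]]]';python3 -m crank '[[[0,0,-0.1,0,0,0],[0,0,0,0,0,0]]]'; done
```

```text
time: 4.57
ee_pos: [0.5574, 0.1731, 0.0413]
tcp_rot: [-179.9, 5.2, 83.8]
wrist_force: [-0.8, 0.3, -0.0]
opening: 0.0001
grasp_force: 0.0
time: 4.73
ee_pos: [0.5576, 0.1731, 0.0398]
tcp_rot: [-179.9, 5.2, 83.8]
wrist_force: [0.3, -0.0, 0.8]
opening: 0.0001
grasp_force: 0.0
time: 4.9
ee_pos: [0.558, 0.1731, 0.0389]
tcp_rot: [180.0, 5.1, 83.8]
wrist_force: [-0.6, -0.2, 0.9]
opening: 0.0001
grasp_force: 0.9
```

```bash
python3 -m crank '[[[0,0,-0.1,0,0,0],[0,0,0,0,0,0]]]';python3 -m crank '[[[0,0,-0.1,0,0,0],[0,0,0,0,0,0]]]'
```

```text
time: 5.07
ee_pos: [0.5581, 0.1731, 0.0386]
tcp_rot: [179.9, 5.1, 83.8]
wrist_force: [-4.4, -1.7, 15.1]
opening: -0.0002
grasp_force: 7.7
time: 5.23
ee_pos: [0.5582, 0.1731, 0.0384]
tcp_rot: [179.9, 5.1, 83.8]
wrist_force: [-12.0, -2.6, 28.3]
opening: 0.0001
grasp_force: 14.2
```

Closed tips met the bar's top at a reading of 0.0388, with the push toward -x. So the tips stand about 30 mm higher than nominal, and slightly on the robot's side. I'll rise, open, shift +3 mm in x, and go lower.

```bash
python3 -m crank '[[[0,0,0.5,0,0,0],[0.15,0.02,0.6,0,0,0],[0,0,0,0,0,0]]]' && python3 -m crank '[[[0,0,0,0,0,0],[0,0,0,0,0,0],[0,0,0,0,0,0]]]' 0.6 40; python3 -m crank '[[[0,0,-0.6,0,0,0],[0,0,-0.6,0,0,0],[0,0,-0.3,0,0,0],[0,0,0,0,0,0]]]'
```

```text
time: 5.48
ee_pos: [0.5621, 0.1738, 0.0587]
tcp_rot: [179.8, 5.1, 83.8]
wrist_force: [0.6, 0.7, 0.3]
opening: 0.0002
grasp_force: 0.0
time: 5.73
ee_pos: [0.5603, 0.1733, 0.0554]
tcp_rot: [-179.9, 5.2, 83.8]
wrist_force: [0.2, -0.1, 0.1]
opening: 0.0358
grasp_force: 0.0
time: 6.07
ee_pos: [0.5593, 0.1729, 0.0234]
tcp_rot: [-179.8, 5.3, 83.8]
wrist_force: [-0.8, 0.0, 0.0]
opening: 0.0514
grasp_force: 0.0
```

```bash
python3 -m crank '[[[0,0,-0.2,0,0,0],[0,0,-0.1,0,0,0],[0,0,0,0,0,0]]]' && python3 -m crank '[[[0,0,-0.1,0,0,0],[0,0,0,0,0,0]]]' && python3 -m crank '[[[0,0,0,0,0,0],[0,0,0,0,0,0],[0,0,0,0,0,0],[0,0,0,0,0,0]]]' 0 40; python3 b.py
```

```text
time: 6.32
ee_pos: [0.5607, 0.1734, 0.0201]
tcp_rot: [-180.0, 5.2, 83.8]
wrist_force: [-0.4, -0.6, 0.8]
opening: 0.0516
grasp_force: 0.0
time: 6.48
ee_pos: [0.5609, 0.1735, 0.0184]
tcp_rot: [-180.0, 5.1, 83.8]
wrist_force: [0.3, -0.5, -0.2]
opening: 0.0514
grasp_force: 0.0
time: 6.82
ee_pos: [0.5592, 0.1737, 0.0188]
tcp_rot: [-179.8, 5.1, 83.9]
wrist_force: [-10.2, 1.0, 8.2]
opening: 0.0166
grasp_force: 39.6
top t6.82 th-0.1500 d=0.2977 x=0.0021 [273 239  22  22 375] [283.7 249.7]
[-10.2   1.    8.2] [ 0.22  2.06 -0.27] [-179.8    5.1   83.9] 0.016573300375751974
```

Gripped, but at the bar's upper half (opening 16.6 mm, push up). I'll open a little, go 7 mm lower, and regrip.

```bash
python3 -m crank '[[[0,0,0,0,0,0],[0,0,0,0,0,0],[0,0,-0.1,0,0,0],[-0.07,0,-0.15,0,0,0],[0,0,-0.1,0,0,0],[0,0,0,0,0,0]]]' 0.45 40 && python3 -m crank '[[[0,0,0,0,0,0],[0,0,0,0,0,0],[0,0,0,0,0,0],[0,0,0,0,0,0]]]' 0 50
```

```text
time: 7.42
ee_pos: [0.5591, 0.1733, 0.0107]
tcp_rot: [-179.9, 5.2, 83.8]
wrist_force: [-1.0, 1.4, 0.4]
opening: 0.0381
grasp_force: 0.0
time: 7.75
ee_pos: [0.5591, 0.1734, 0.0115]
tcp_rot: [-179.9, 5.2, 83.8]
wrist_force: [-3.3, -0.1, 2.0]
opening: 0.0165
grasp_force: 48.8
```

```bash
python3 -m crank '[[[0,0.005,0.148,0.062,-0.007,0],[0,0.005,0.148,0.062,-0.007,0],[0,0.005,0.148,0.062,-0.007,0],[0,0.005,0.148,0.062,-0.007,0],[0,0.005,0.148,0.062,-0.007,0],[0,0,0,0,0,0]]]'; sed -i 's/th=(o\["ee_pos"\]\[2\]-.078)\/.395/th=-.09+(o["ee_pos"][2]-.0113)\/.395/' b.py; python3 b.py
```

```text
time: 8.25
ee_pos: [0.5593, 0.1754, 0.0266]
tcp_rot: [-180.0, 2.8, 83.9]
wrist_force: [-0.9, 9.4, -5.6]
opening: 0.0163
grasp_force: 49.0
top t8.25 th-0.0512 d=0.2961 x=-0.0009 [273 238  22  22 378] [283.4 248.9]
[-0.9  9.4 -5.6] [ 1.85  0.28 -0.1 ] [-180.     2.8   83.9] 0.016261868240035702
```

```bash
python3 -m crank '[[[0,0.03,0.145,0.06,-0.007,0],[0,0.03,0.145,0.06,-0.007,0],[0,0.03,0.145,0.06,-0.007,0],[0,0.03,0.145,0.06,-0.007,0],[0,0.03,0.145,0.06,-0.007,0],[0,0.03,0.145,0.06,-0.007,0],[0,0.03,0.14,0.06,-0.007,0],[0,0,0,0,0,0]]]';  python3 b.py
```

```text
time: 9.02
ee_pos: [0.5595, 0.177, 0.047]
tcp_rot: [180.0, 0.2, 83.8]
wrist_force: [0.3, -3.6, -5.7]
opening: 0.0164
grasp_force: 49.1
top t9.02 th0.0003 d=0.2947 x=-0.0009 [273 237  22  23 388] [283.5 247.9]
[ 0.3 -3.6 -5.7] [-0.92 -0.09  0.01] [180.    0.2  83.8] 0.016386750554826298
```

```bash
python3 -m crank '[[[0,0,0.2,0.083,-0.009,0],[0,0,0.2,0.083,-0.009,0],[0,0,0.2,0.083,-0.009,0],[0,0,0.2,0.083,-0.009,0],[0,0,0,0,0,0],[0,0,0,0,0,0],[0,0,0,0,0,0]]]';  python3 b.py; python3 b.py|head -3
```

```text
time: 9.7
ee_pos: [0.5596, 0.1777, 0.0625]
tcp_rot: [180.0, -2.2, 83.8]
wrist_force: [2.2, -5.2, -5.6]
opening: 0.0163
grasp_force: 49.3
top t9.70 th0.0396 d=0.2830 x=-0.0015 [277 236  23  23 390] [287.9 247.4]
scene t9.70 th0.0396 d=0.2835 x=0.0003 [329 239  31  30 707] [343.6 253.1]
[ 2.2 -5.2 -5.6] [-1.18 -0.46 -0.12] [180.   -2.2  83.8] 0.016262642799364346
top t9.80 th0.0393 d=0.2768 x=-0.0013 [280 237  22  22 387] [290.4 247.3]
scene t9.80 th0.0393 d=0.2773 x=-0.0000 [327 237  33  29 702] [341.9 250.8]
[ 1.9 -5.8 -5.2] [-1.18 -0.47 -0.03] [180.   -2.2  83.8] 0.01654170769515056
```

```bash
python3 -m crank '[[[0,0,-0.21,-0.088,0.01,0],[0,0,-0.21,-0.088,0.01,0],[0,0,0,0,0,0],[0,0,0,0,0,0],[0,0,0,0,0,0],[0,0,0,0,0,0]]]';  python3 b.py; python3 b.py|head -3
```

```text
time: 10.4
ee_pos: [0.5595, 0.1775, 0.0538]
tcp_rot: [180.0, -0.9, 83.8]
wrist_force: [2.2, -8.1, -5.1]
opening: 0.0164
grasp_force: 49.4
top t10.40 th0.0177 d=0.2376 x=-0.0015 [295 237  23  22 386] [306.2 247.7]
scene t10.40 th0.0177 d=0.2380 x=0.0004 [317 225  29  29 656] [330.7 238.9]
[ 2.2 -8.1 -5.1] [-1.39 -0.4  -0.01] [180.   -0.9  83.8] 0.016413376458362328
top t10.50 th0.0178 d=0.2326 x=-0.0016 [297 237  23  22 385] [308.1 247.7]
scene t10.50 th0.0178 d=0.2331 x=0.0001 [316 223  29  29 650] [329.5 237.2]
[ 0.8 -6.8 -5.4] [-1.44 -0.42 -0.01] [180.   -0.9  83.8] 0.01594037203084111
```

```bash
python3 -m crank '[[[0,0,0.16,0.067,-0.007,0],[0,0,0,0,0,0],[0,0,0,0,0,0],[0,0,0,0,0,0],[0,0,0,0,0,0],[0,0,0,0,0,0],[0,0,0,0,0,0],[0,0,0,0,0,0],[0,0,0,0,0,0]]]';  python3 b.py; python3 b.py|head -3
```

```text
time: 11.35
ee_pos: [0.5595, 0.1776, 0.0571]
tcp_rot: [180.0, -1.4, 83.8]
wrist_force: [1.1, -6.4, -5.4]
opening: 0.0162
grasp_force: 49.5
top t11.35 th0.0260 d=0.1916 x=-0.0016 [313 237  23  22 386] [324.5 247.4]
scene t11.35 th0.0260 d=0.1913 x=-0.0001 [305 209  28  29 632] [318.4 222.8]
[ 1.1 -6.4 -5.4] [-1.41 -0.39 -0.08] [180.   -1.4  83.8] 0.016231815214494925
top t11.45 th0.0261 d=0.1864 x=-0.0016 [315 237  23  22 394] [326.6 247.4]
scene t11.45 th0.0261 d=0.1860 x=0.0001 [303 207  29  29 627] [316.9 221.1]
[ 1.9 -6.3 -6.1] [-1.43 -0.37 -0.11] [180.   -1.4  83.8] 0.016295126564742267
```

```bash
python3 -m crank '[[[0,0,0,0,0,0],[0,0,0,0,0,0],[0,0,0,0,0,0],[0,0,0,0,0,0],[0,0,0,0,0,0]]]';  python3 b.py
```

```text
time: 11.97
ee_pos: [0.5595, 0.1776, 0.0572]
tcp_rot: [180.0, -1.4, 83.8]
wrist_force: [2.0, -6.1, -4.4]
opening: 0.0163
grasp_force: 49.5
top t11.97 th0.0261 d=0.1568 x=-0.0014 [327 237  23  22 394] [338.4 247.3]
scene t11.97 th0.0261 d=0.1560 x=0.0000 [296 198  28  28 606] [309.3 211.7]
[ 2.  -6.1 -4.4] [-1.36 -0.36 -0.05] [180.   -1.4  83.8] 0.016276354488687757
```

```bash
python3 -m crank '[[[0,0,0,0,0,0],[0,0,0,0,0,0],[0,0,-0.26,-0.108,0.012,0],[0,0,-0.25,-0.108,0.012,0],[0,0,0,0,0,0],[0,0,0,0,0,0],[0,0,0,0,0,0],[0,0,0,0,0,0]]]';  python3 b.py; python3 b.py|head -3
```

```text
time: 12.73
ee_pos: [0.5595, 0.1771, 0.0469]
tcp_rot: [180.0, 0.2, 83.8]
wrist_force: [1.1, -9.0, -4.5]
opening: 0.0164
grasp_force: 49.7
top t12.73 th0.0002 d=0.1237 x=-0.0015 [340 237  24  22 390] [351.5 247.4]
scene t12.73 th0.0002 d=0.1257 x=-0.0002 [289 190  27  28 582] [301.9 203.3]
[ 1.1 -9.  -4.5] [-1.76 -0.32  0.  ] [180.    0.2  83.8] 0.016362614450973208
top t12.83 th0.0002 d=0.1236 x=-0.0015 [340 237  23  22 391] [351.5 247.5]
scene t12.83 th0.0002 d=0.1258 x=-0.0001 [289 190  27  28 581] [301.9 203.3]
[ 2.1 -9.8 -4.5] [-1.76 -0.34 -0.01] [180.    0.2  83.8] 0.016399733978479915
```

```bash
ls -t pics|head -4; python3 - <<'E'
from m import *
b=cv2.imread("pics/scene_12.83.png")[115:225,285:395];c=cv2.imread("pics/top_12.83.png")[225:335,310:420]
cv2.imwrite("pics/c6.png",cv2.resize(np.hstack([b,c]),None,fx=3.6,fy=3.6,interpolation=2))
E
```

```text
scene_12.83.png
top_12.83.png
scene_12.73.png
top_12.73.png
```

View pics/c6.png

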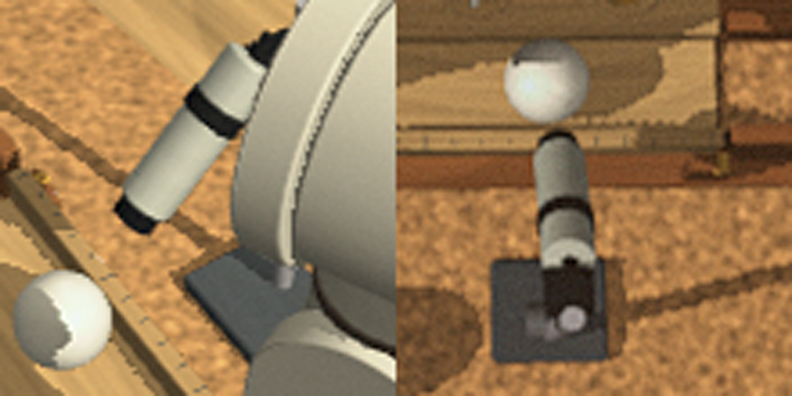

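```bash
python3 - <<'E'
from m import *
S=lambda u,v:(285+(u+.5)/3.6-.5,115+(v+.5)/3.6-.5)
T=lambda u,v:(310+(u-396+.5)/3.6-.5,225+(v+.5)/3.6-.5)
H=np.array([.5137,-.219])
for n,a,b in(("ball",T(546,81),S(63,319)),("ballblob",(351.5,247.5),(301.9,203.3)),("lens",T(557,138),S(134,216)),("ring",T(566,213),S(213,113)),("basecorner far",T(492,262),S(184,280))):
    X,e=tri(a,b);r=X[:2]-H
    print(n,X.round(4),round(e,4),[ "d=%.4f x=%.4f"%(r@np.array([np.sin(w),np.cos(w)]),r@np.array([np.cos(w),-np.sin(w)])) for w in np.radians([6,6.4,6.8])])
E
```

```text
ball [ 0.5267 -0.0953  0.0983] 0.0011 ['d=0.1243 x=0.0001', 'd=0.1243 x=-0.0008', 'd=0.1243 x=-0.0017']
ballblob [ 0.5263 -0.0961  0.0968] 0.0003 ['d=0.1235 x=-0.0003', 'd=0.1235 x=-0.0012', 'd=0.1235 x=-0.0020']
lens [ 0.4766 -0.091   0.159 ] 0.0055 ['d=0.1234 x=-0.0502', 'd=0.1230 x=-0.0511', 'd=0.1227 x=-0.0520']
ring [ 0.4222 -0.086   0.2104] 0.0055 ['d=0.1227 x=-0.1049', 'd=0.1219 x=-0.1057', 'd=0.1212 x=-0.1066']
basecorner far [ 0.4257 -0.0615  0.0804] 0.0514 ['d=0.1474 x=-0.1039', 'd=0.1467 x=-0.1050', 'd=0.1460 x=-0.1060']
```

Ball rests at d≈124 mm and the lens axis at ≈122.5 mm, so it is squarely in front. Holding for over 5 s.

```bash
for i in 1 2 3 4; do python3 -m crank '[[[0,0,0,0,0,0],[0,0,0,0,0,0],[0,0,0,0,0,0],[0,0,0,0,0,0],[0,0,0,0,0,0],[0,0,0,0,0,0],[0,0,0,0,0,0],[0,0,0,0,0,0],[0,0,0,0,0,0],[0,0,0,0,0,0],[0,0,0,0,0,0],[0,0,0,0,0,0],[0,0,0,0,0,0],[0,0,0,0,0,0],[0,0,0,0,0,0],[0,0,0,0,0,0],[0,0,0,0,0,0]]]' | head -1; done; python3 b.py
```

```text
time: 14.35
time: 15.77
time: 17.18
time: 18.6
top t18.60 th0.0003 d=0.1235 x=-0.0015 [340 237  23  22 394] [351.5 247.5]
scene t18.60 th0.0003 d=0.1258 x=-0.0001 [289 190  27  28 581] [301.9 203.3]
[ 0.9 -8.6 -3.8] [-1.76 -0.29 -0.01] [180.    0.2  83.8] 0.01660455039601036
```

```bash
python3 -m crank '[[[0,0,0.19,0.079,-0.009,0],[0,0,0.19,0.079,-0.009,0],[0,0,0.19,0.079,-0.009,0],[0,0,0.18,0.079,-0.009,0],[0,0,0,0,0,0],[0,0,0,0,0,0],[0,0,0,0,0,0],[0,0,-0.12,-0.05,0.005,0],[0,0,-0.12,-0.05,0.005,0],[0,0,0,0,0,0]]]';  python3 b.py; python3 b.py|head -3
```

```text
time: 19.53
ee_pos: [0.5595, 0.1776, 0.0569]
tcp_rot: [180.0, -1.3, 83.8]
wrist_force: [2.0, -6.8, -3.5]
opening: 0.0163
grasp_force: 49.8
top t19.53 th0.0254 d=0.0996 x=-0.0015 [350 236  23  23 393] [361.1 247.2]
scene t19.53 th0.0254 d=0.0989 x=-0.0001 [282 181  28  28 575] [295.3 194.4]
[ 2.  -6.8 -3.5] [-1.44 -0.44 -0.04] [180.   -1.3  83.8] 0.01625703384638447
top t19.63 th0.0261 d=0.0941 x=-0.0013 [352 237  23  22 391] [363.3 247.1]
scene t19.63 th0.0261 d=0.0931 x=-0.0002 [281 180  27  27 572] [294.  192.7]
[ 1.7 -7.2 -4.3] [-1.39 -0.36 -0.02] [180.   -1.4  83.8] 0.015993177691240458
```

```bash
python3 -m crank '[[[0,0,0,0,0,0],[0,0,0,0,0,0],[0,0,0,0,0,0],[0,0,0,0,0,0],[0,0,0,0,0,0],[0,0,0,0,0,0],[0,0,0,0,0,0],[0,0,0,0,0,0],[0,0,0,0,0,0],[0,0,0,0,0,0],[0,0,0,0,0,0],[0,0,0,0,0,0],[0,0,0,0,0,0],[0,0,0,0,0,0],[0,0,0,0,0,0]]]'|head -1;  python3 b.py; python3 b.py|head -3
```

```text
time: 20.98
top t20.98 th0.0266 d=0.0093 x=-0.0004 [386 235  23  24 412] [396.9 246.5]
scene t20.98 th0.0266 d=0.0075 x=-0.0004 [262 156  26  26 539] [274.6 168.6]
[ 2.  -8.1 -3.7] [-1.36 -0.22  0.04] [180.   -1.4  83.8] 0.01647157567823772
top t21.08 th0.0267 d=0.0028 x=-0.0006 [388 236  24  23 420] [399.5 246.6]
scene t21.08 th0.0267 d=0.0009 x=-0.0006 [261 154  26  26 531] [273.2 166.8]
[ 1.5 -7.8 -3.4] [-1.4  -0.25 -0.05] [180.   -1.4  83.8] 0.01577561094137364
```

```bash
python3 -m crank '[[[0,0,0,0,0,0],[0,0,0,0,0,0],[0,0,0,0,0,0],[0,0,0,0,0,0],[0,0,0,0,0,0],[0,0,0,0,0,0],[0,0,0,0,0,0],[0,0,0,0,0,0],[0,0,0,0,0,0],[0,0,0,0,0,0],[0,0,0,0,0,0],[0,0,0,0,0,0],[0,0,0,0,0,0],[0,0,0,0,0,0],[0,0,0,0,0,0]]]'|head -1;  python3 b.py; python3 b.py|head -3
```

```text
time: 22.43
top t22.43 th0.0267 d=-0.0378 x=-0.0016 [404 236  24  23 422] [415.5 246.9]
scene t22.43 th0.0267 d=-0.0326 x=0.0012 [253 146  26  26 505] [265.4 158.3]
[ 2.4 -7.8 -4.1] [-1.34 -0.21 -0.09] [180.   -1.4  83.8] 0.01628530217063198
top t22.53 th0.0267 d=-0.0379 x=-0.0015 [404 236  24  23 422] [415.6 246.9]
scene t22.53 th0.0267 d=-0.0326 x=0.0012 [253 146  26  26 507] [265.4 158.3]
[ 1.8 -7.3 -3.3] [-1.44 -0.25 -0.04] [180.   -1.4  83.8] 0.016551779132698695
```

Ball is at rest in the cup (d≈-35 mm). Lowering the board softly.

```bash
python3 -m crank '[[[0,-0.013,-0.135,-0.057,0.006,0],[0,-0.013,-0.135,-0.057,0.006,0],[0,-0.013,-0.135,-0.057,0.006,0],[0,-0.013,-0.135,-0.057,0.006,0],[0,-0.013,-0.135,-0.057,0.006,0],[0,-0.013,-0.135,-0.057,0.006,0],[0,-0.013,-0.135,-0.057,0.006,0],[0,-0.013,-0.135,-0.057,0.006,0],[0,-0.013,-0.135,-0.057,0.006,0],[0,-0.013,-0.135,-0.057,0.006,0],[0,-0.013,-0.135,-0.057,0.006,0],[0,-0.013,-0.135,-0.057,0.006,0],[0,-0.013,-0.135,-0.057,0.006,0],[0,-0.013,-0.135,-0.057,0.006,0],[0,-0.013,-0.135,-0.057,0.006,0],[0,-0.01,-0.06,-0.03,0.003,0],[0,0,-0.03,-0.01,0.001,0],[0,0,0,0,0,0]]]'; python3 -m crank '[[[0,0,-0.04,-0.02,0.002,0],[0,0,-0.04,-0.02,0.002,0],[0,0,0,0,0,0]]]'
```

```text
time: 24.13
ee_pos: [0.5592, 0.1739, 0.0146]
tcp_rot: [180.0, 4.8, 83.8]
wrist_force: [-1.4, -3.0, -3.0]
opening: 0.0159
grasp_force: 49.9
time: 24.38
ee_pos: [0.5591, 0.1737, 0.0131]
tcp_rot: [180.0, 5.1, 83.8]
wrist_force: [-1.8, -4.1, -2.6]
opening: 0.016
grasp_force: 49.9
```

```bash
python3 -m crank '[[[0,0,-0.04,-0.01,0.001,0],[0,0,-0.03,0,0,0],[0,0,0,0,0,0]]]'; python3 -m crank '[[[0,0,-0.04,0,0,0],[0,0,0,0,0,0]]]'
```

```text
time: 24.63
ee_pos: [0.5591, 0.1735, 0.0117]
tcp_rot: [180.0, 5.1, 83.8]
wrist_force: [-2.3, -4.7, -2.4]
opening: 0.0163
grasp_force: 49.9
time: 24.8
ee_pos: [0.5592, 0.1735, 0.0115]
tcp_rot: [180.0, 5.1, 83.8]
wrist_force: [-4.0, -5.0, 1.4]
opening: 0.0164
grasp_force: 50.2
```

```bash
python3 -m crank '[[[0,0,-0.02,0,0,0],[0,0,0,0,0,0]]]' && python3 -m crank '[[[0,0,0,0,0,0],[0,0,0,0,0,0],[0,0,0,0,0,0],[0,0,0,0,0,0],[0,0,0,0,0,0]]]' 0.5 && python3 -m crank '[[[0,0.02,0.2,0,0,0],[0,0.03,0.4,0,0,0],[0,0.05,0.6,0,0,0],[0,0.06,0.8,0,0,0],[0,0.06,0.8,0,0,0],[0,0.06,0.8,0,0,0],[0,0.06,0.8,0,0,0],[0,0.06,0.8,0,0,0],[0,0.06,0.8,0,0,0],[0,0.06,0.8,0,0,0],[0,0.5,0.8,0,0,0],[0,0.5,0.4,0,0,0],[0,0.4,0,0,0,0],[0,0,0,0,0,0],[0,0,0,0,0,0],[0,0,0,0,0,0]]]'; python3 b.py; python3 - <<'E'
from m import *
b=snap("scene","fs.png")[90:390,180:580];c=snap("top","ft.png")[130:430,200:540]
cv2.imwrite("pics/c7.png",np.hstack([b,c])[:,:,::-1])
E
```

```text
time: 24.97
ee_pos: [0.5592, 0.1735, 0.0115]
tcp_rot: [180.0, 5.1, 83.8]
wrist_force: [-4.0, -6.9, 3.8]
opening: 0.0162
grasp_force: 50.5
time: 25.38
ee_pos: [0.5597, 0.1743, 0.0109]
tcp_rot: [179.9, 5.1, 83.8]
wrist_force: [-0.2, -0.3, -0.5]
opening: 0.0427
grasp_force: 0.0
time: 26.72
ee_pos: [0.5591, 0.2121, 0.1699]
tcp_rot: [-180.0, 5.1, 83.8]
wrist_force: [0.1, -0.4, -0.4]
opening: 0.0426
grasp_force: 0.0
top t26.72 th0.3116 d=-0.0400 x=0.0003 [404 236  24  23 422] [415.6 246.9]
scene t26.72 th0.3116 d=-0.0433 x=-0.0032 [253 146  26  26 506] [265.4 158.3]
[ 0.1 -0.4 -0.4] [ 0.14  0.03 -0.01] [-180.     5.1   83.8] 0.04260402237872576
```

View pics/c7.png

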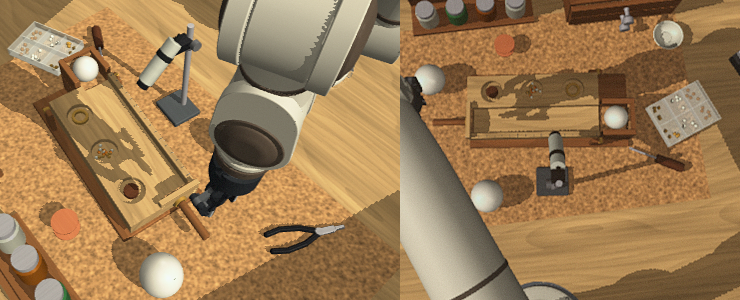

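The ball sits in the cup (scene crop (86,68), top crop (616,118)), the board is back on its rests, the handle is free, and everything else is in place.

```bash
python3 -c "
from workcell import bot
print(bot.job_done())"
```

```text
the job is handed in; nothing more can be done
None
```

The job is handed in at about 27 s: the ball stayed still in front of the lens for over 5 s (within about 2 mm), then rolled gently into the cup, and the board was lowered softly and released; my first grip missed the bar, and feeling for it pressed the closed fingertips on the handle with about 31 N.

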